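# Present a flat bottle in the base-coder's guard window

### The arm

A 6-joint arm with a two-finger parallel gripper is mounted at the origin on the work surface. World frame = base frame: x ahead of the robot, y to its left, z up, the work surface at z = 0. Lengths are in m, angles in rad, forces in N, time in s.
With the tool pointing down it reaches from about 0.3 to 0.75 m from the base axis. Payload 8.5 kg.
Tool frame: the origin (TCP) lies at the very end of the fingers, on their centre line; the grasp point (between the pads) lies 19 mm behind it (robot.hold_point_z is the distance from the TCP to the grasp point, in m); y points along the fingers, z is the direction in which the jaws open and shut, and the axes are right-handed (so a half turn about y gives the same grasp; the last joint's range is limited). The gripper opens to 85 mm and grips with 20 to 120 N. Pads are 22 mm wide; open, the fingers measure 114 mm over their backs; the gripper's body (76 mm by 85 mm) begins 54 mm behind the grasp point. The pads swing forward as they close: fully open they stand 13 mm farther back than shut.
Start: joints at [1.071, 0.381, 1.297, -0, 1.464, -0.215], TCP at [0.155, 0.528, 0.231] pointing down, gripper open.
Joint ranges: [-3.11, 3.11], [-0.89, 2.33], [0.22, 2.48], [-1.42, 4.56], [0.17, 2.85], [-2.88, 2.88]. Speed limits (rad/s): [2.39, 2.39, 3.14, 3.14, 3.14, 3.14].

### API

Orientations are given as a unit quaternion [w, x, y, z].
In Python, from cell import robot, viewer, find_in, mark_of gives the robot as it stands. The module is installed in compiled form; this text tells all that it offers.
- The arm moves only by the tool drive_tool, never from a script. Its argument "targets" is a list of rows, each a list of 5 numbers: the shift along the tool's x, y, z in cm, then the turn about the tool's y in degrees, then the opening, from -1 (shut) to 1 (fully open), so that 0 is half open. A call has 1 to 12 rows; each row shifts and turns the pose as measured when the row begins, along the tool's axes as they then stand; what a row does not reach is not made up. A row lasts 1/10 s, in which the tool goes at most 50 mm and 8.59 degrees, less where a joint would pass 70% of its speed; a pose out of reach is approached as far as the arm can. A call is refused whole if a number of a shift passes 5 or a number of a turn 8.59, either way. A call with a gripper value outside its range is refused whole. The fingers move at their own pace and stop on an object; the grip force is fixed at half the most. Time passes only in rows, so rows that do not move let the fingers close. It gives the time, the measured TCP pose, the force and the opening at its end, in the units of the state.
- robot.sense(): the state, without advancing time (a new reading comes with each control period).
- viewer.camera(name): name is "side" or "top"; returns the picture (384x512x3 uint8, blue, green, red); there is no depth.
- viewer.camera_info(name): a dict with "K" (3x3 intrinsics, pixels), "D" ([k1, k2, p1, p2, k3] as OpenCV has them; the pictures are not rectified), "rvec" (rotation vector, rad) and "tvec" (3), from world to camera coordinates, as OpenCV has them. Camera axes: x right, y down, z forward; pixel columns grow to the right and rows downward; lengths in m; the calibration is good to about 2 mm. A picture is of the moment at which its call begins. camera_info takes no time and is no camera call.
- robot.sign_off(): hands the job in, once; it reports no verdict.
Trained networks look in the newest picture that a camera, given by its name, has taken for a name from the list of things; names that differ only in an ending like _2 or _b are one class to them, and where a whole thing is asked for, a point or a joint stands for the part that bears it (a point fixed in the world has none). Each returns a list of dicts, best first, with "confidence" (0 to 1); they miss things now and then, are a little off and sometimes report something else, mostly with a low value. They report only what shows in the picture. A call takes as long as a camera call. They do not tell look-alikes from the thing itself.
- find_in(camera, label): "extent" ([centre column, centre row, width, height] in pixels, round what is visible of it).
- mark_of(camera, label): "centre" ([column, row] in pixels: a listed point, or the origin of a listed thing).
The state is a dict: "time_s": time; "qpos": joint angles; "joint_vel": joint speeds; "joint_efforts": joint torques, N m; "tcp_pos": TCP position; "ee_rot": TCP orientation; "ft_force": force on the tool from outside, world axes, zero at the start; "wrist_torque": the same for the moment, N m; "gripper_width": opening from 0.0 (shut) to 1.0 (fully open).
Only numpy, scipy, OpenCV 4.12 (cv2) and the standard library are available. Lean on these libraries where they do the work, as an engineer would, in place of code of your own. Each camera call takes 0.05 s, during which the arm holds its last target.

### The job

The flat rectangular bottle is due its batch code, which the coder marks on the base from below. Lift the cover off the coder's window by its handle and hang it by that handle on the two-pronged hook on the side of the fume extractor; then lower the flat bottle upright, base first, through the window until about the bottom third of its glass is inside. Finish while holding it there, still in the gripper and not leaning hard on the window frame (there is no seat below to carry it), with the other bottles and loose things left where they stand.

Things in the scene. Friction and masses are not known exactly. Their poses are not given: they have to be found in the camera images.
- coder: bench base-coder, fixed: grey sheet-metal box 260 (x) x 220 (y) x 150 mm high, a 50 mm deep white control panel on its +x side. Origin under its centre on the table, z up. In the middle of its top a white plastic window frame, 124 (x) x 96 (y) mm, stands 6 mm proud. Turned up to 0.2 rad from start to start.
- window (a point): centre of the guard window at the top face of the white frame, 156 mm above the table; axes as the coder: x along its long side, z up. Opening 58 (x) x 32 (y) mm, 14 mm deep: a bevelled lead-in at the top, 5 mm deep and 4 mm wider on every side, then straight. Below is an empty chamber about 120 mm deep with a lens on its floor.
- cover: loose window cover, 0.2 kg or so, lying on the window frame at the start: aluminium plate 104 (x) x 76 (y) x 4 mm with a black locating plug 50 x 24 x 8 mm underneath that sits loosely in the window. Origin at the centre of the plate's underside, z up; x is along the handle bar.
- cover_bar (a point): middle of the handle bar of the cover, 64 mm above the plate's underside. The handle is a steel bail: a straight horizontal round bar 10 mm thick along the cover's x, on two legs 92 mm apart (centre to centre; 82 mm clear between them, 55 mm clear between plate and bar).
- extractor: fume extractor, fixed: white cabinet 260 (x) x 200 (y) x 245 mm high with louvres, left (+y) of the coder. Origin under its centre on the table, z up. On its -y side, near the top, is the steel two-pronged hook. It is turned up to 0.2 rad from one start to another.
- hook (a point): where the bar should hang: midway between the prongs, level with their top (230 mm above the table), 68 mm out from the cabinet; axes as the extractor. Prongs: level 8 mm rods along -y at x = -27 and +27 mm, from the cabinet (y +68 mm) to y -27 mm, then turned up, tips at y -35 mm, 18 mm above this point. A bar hung across them lies along x, 5 mm above this point; 46 mm free between prongs for fingers.
- flat_bottle: the flat black glass bottle to be coded, about 0.2 kg, standing on the table among the other two: rectangular body 56 (x) x 30 (y) x 84 mm high, its lowest 4 mm drawn in by 3 mm all round, with a silver pump 22 mm wide on top, 108 mm over all. Origin at the centre of its underside, z up. Either way round fits the window.
- square_bottle: bystander: black bottle of square plan, 52 x 52 x 68 mm with a silver pump on top, 92 mm over all; origin at the centre of its underside. Leave it alone.
- round_bottle: bystander: round black bottle, 56 mm across and 74 mm high with a silver pump on top, 98 mm over all; origin at the centre of its underside. Leave it alone.
- overcap: bystander: loose silver overcap, a cylinder 28 mm across and 32 mm high, standing; origin under its centre. Leave it alone.
- tape_roll: bystander: roll of clear tape lying flat, 90 mm across, 24 mm high; origin under its centre. Leave it alone.
- brush: bystander: dusting brush lying on the table near the robot, along its own x; leave it alone.
Not all that is in view belongs to the job. Leave any green look-alike of the flat_bottle alone.

How it is judged:
On the way, in this order (a step that is already met when the one before it is completed fails the run):
1. the cover hangs by its handle on both prongs of the hook, let go (contact force between cover and extractor above 0.5 N and contact force between the fingers and cover below 0.1 N and linear speed of cover below 0.05 m/s and x of cover_bar in the frame of hook between -0.02 and 0.02 m and y of cover_bar in the frame of hook between -0.03 and 0.06 m and z of cover_bar in the frame of hook between -0.005 and 0.02 m), for 0.3 s.
2. the flat bottle is through the window, held by the gripper (x of flat_bottle in the frame of window between -0.005 and 0.005 m and y of flat_bottle in the frame of window between -0.005 and 0.005 m and z of flat_bottle in the frame of window between -0.04 and -0.018 m and angle between the z axis of flat_bottle and the z axis of window, either way round below 0.1 rad and angle between flat_bottle's own z axis and vertical below 0.1 rad and contact force between the fingers and flat_bottle above 2 N), for 0.2 s.
At the end, for the whole second after the job is handed in: Flat bottle held by the fingers (over 2 N), still, within 0.1 rad of upright, centred in the window within 5 mm, its underside 18 to 40 mm below the frame top, pressing on the coder under 10 N; cover hanging still by its bar across both prongs (20 mm of centre), untouched by fingers (all of step 1 and all of step 2 and contact force between flat_bottle and coder below 10 N and contact force between flat_bottle and cover below 0.1 N and linear speed of flat_bottle below 0.01 m/s); the arm keeps its last pose, push and grip.
It fails at once if the square bottle is moved by more than 30 mm (distance of square_bottle from where it was at the start of the episode above 0.03 m).
It fails at once if the round bottle is moved by more than 30 mm (distance of round_bottle from where it was at the start of the episode above 0.03 m).
It fails at once if the loose overcap is moved by more than 30 mm (distance of overcap from where it was at the start of the episode above 0.03 m).
It fails at once if the tape roll is moved by more than 30 mm (distance of tape_roll from where it was at the start of the episode above 0.03 m).
It fails at once if the brush is moved by more than 30 mm (distance of brush from where it was at the start of the episode above 0.03 m).
It also fails if it takes over 61 s, if anything falls off the work surface, if the arm or the gripper's body presses on something with over 40 N, if the wrist force passes 120 N, or if a joint passes its speed limit or range.

## Working session

There is one attempt and no reset: what is moved stays moved. The work goes in short steps, Python scripts to look and compute and a tool call to move; the robot and the scene stay as the last step left them, time stands still between calls to the robot, and variables do not carry over. Pictures are saved under pics/ and viewed, and the job is handed in when it is done.

Besides the shell and the picture viewer there is one more tool, called after "Request:" in YAML: its name, and indented under it one key for each argument. drive_tool: Moves the arm, as the interface text tells. Its arguments: {"type":"object","properties":{"targets":{"type":"array","items":{"type":"array","items":{"type":"number"}}}},"required":["targets"]}

```bash
mkdir -p pics; python3 - <<'E'
from cell import robot, viewer, find_in, mark_of
import cv2
s=robot.sense()
for k,v in s.items(): print(k,v)
for c in ("side","top"):
    cv2.imwrite(f"pics/{c}0.png",viewer.camera(c))
    i=viewer.camera_info(c); print(c,i)
    for l in ["window","cover","cover_bar","hook","coder","extractor","flat_bottle","square_bottle","round_bottle","overcap","tape_roll","brush"]:
        m=mark_of(c,l); print(l,[(x['centre'],round(x['confidence'],2)) for x in m][:3])
E
```

```text
time_s 0.0
qpos [ 1.07068852e+00  3.81229398e-01  1.29827143e+00  1.49336209e-05
  1.46359921e+00 -2.15288161e-01]
joint_vel [ 0.00016891  0.00012053  0.00047738  0.00029265  0.00151837 -0.00130071]
joint_efforts [ 4.31870767e-04 -4.48463416e+01 -2.31277800e+01 -1.33253243e-04
  4.79306997e-03 -3.71879040e-06]
tcp_pos [0.15438964 0.52758055 0.23069025]
ee_rot [-0.69945098  0.70044572 -0.10055097  0.10016795]
ft_force [0.28408602 0.15777692 0.09131607]
wrist_torque [-0.00823367 -0.05419515 -0.01707995]
gripper_width 1.00167853100094
side {'K': array([[475.51106726,   0.        , 265.61674026],
       [  0.        , 475.51106726, 190.40571066],
       [  0.        ,   0.        ,   1.        ]]), 'D': array([-0.01303558,  0.        ,  0.        ,  0.        ,  0.        ]), 'rvec': array([ 1.20045648, -2.13452858,  1.07490382]), 'tvec': array([0.29856458, 0.33890047, 1.27491896])}
window []
cover []
cover_bar []
hook []
coder [([248.0, 207.4], 0.76)]
extractor [([135.4, 273.9], 0.63)]
flat_bottle [([331.4, 227.2], 0.53), ([371.7, 231.7], 0.4)]
square_bottle []
round_bottle []
overcap [
[... 223 characters left out ...]
],
       [  0.        ,   0.        ,   1.        ]]), 'D': array([-0.08094926,  0.        ,  0.        ,  0.        ,  0.        ]), 'rvec': array([ 2.11103756, -2.13864252,  0.17763726]), 'tvec': array([0.0743365 , 0.48704806, 1.27674988])}
window [([256.9, 151.6], 0.71), ([389.5, 233.8], 0.3)]
cover [([258.0, 153.8], 0.64)]
cover_bar [([155.8, 180.4], 0.71), ([254.5, 147.4], 0.63)]
hook [([154.2, 180.6], 0.77)]
coder []
extractor []
flat_bottle [([318.2, 183.8], 0.81), ([370.4, 183.4], 0.6), ([352.6, 265.7], 0.56)]
square_bottle [([352.3, 155.0], 0.86)]
round_bottle [([401.4, 183.8], 0.77)]
overcap [([197.2, 236.8], 0.65)]
tape_roll [([387.9, 233.7], 0.77)]
brush [([322.5, 238.5], 0.69)]
```

View pics/side0.png

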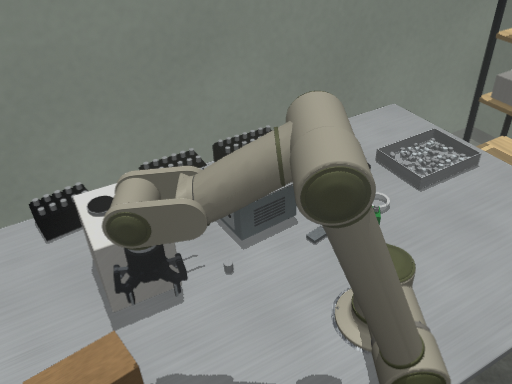

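View pics/top0.png

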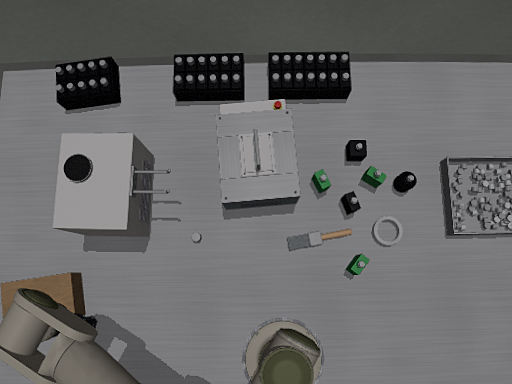

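```bash
python3 - <<'E'
import cv2
t=cv2.imread("pics/top0.png")
cv2.imwrite("pics/z1.png",cv2.resize(t[125:285,290:430],None,fx=4.5,fy=3.75*1.2/1.0*0.83,interpolation=cv2.INTER_CUBIC)[:600])
cv2.imwrite("pics/z2.png",cv2.resize(t[90:215,200:310],None,fx=4.7,fy=4.7,interpolation=cv2.INTER_CUBIC))
cv2.imwrite("pics/z3.png",cv2.resize(t[120:245,45:205],None,fx=4.7,fy=4.7,interpolation=cv2.INTER_CUBIC))
E
```

```text
(no output)
```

View pics/z1.png

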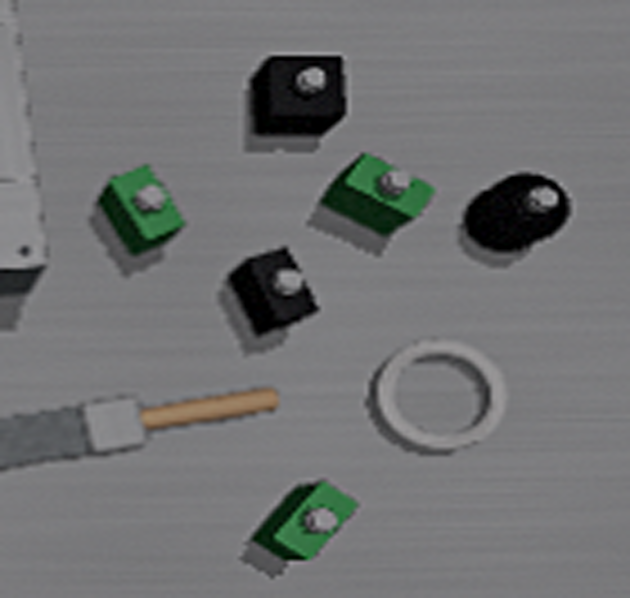

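View pics/z2.png

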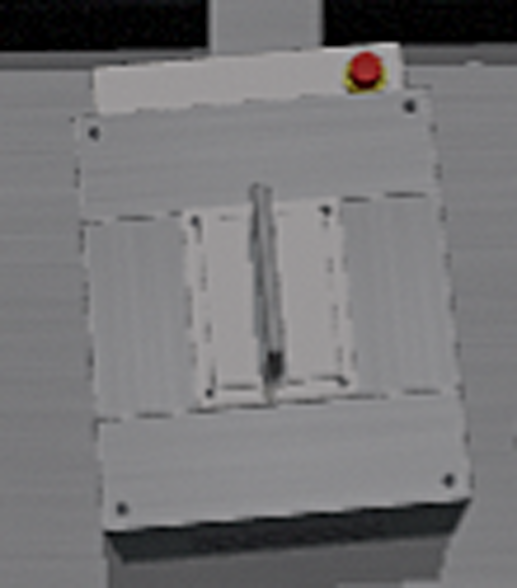

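View pics/z3.png

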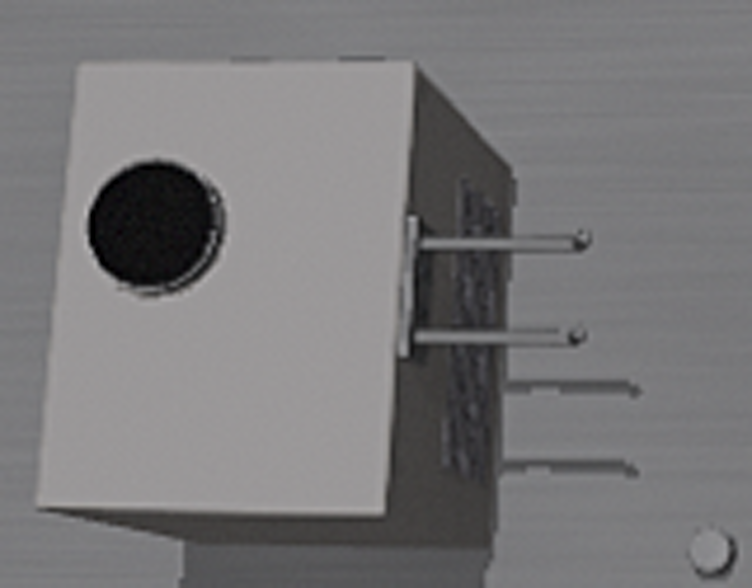

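```bash
cat > h.py <<'E'
import numpy as np, cv2
from scipy.optimize import least_squares
from cell import viewer
I={c:viewer.camera_info(c) for c in("side","top")}
def proj(c,P):
    i=I[c]; return cv2.projectPoints(np.asarray(P,float).reshape(-1,1,3),i['rvec'],i['tvec'],i['K'],i['D'])[0].reshape(-1,2)
def onplane(c,px,z):
    i=I[c]; R=cv2.Rodrigues(i['rvec'])[0]; 
    u=cv2.undistortPoints(np.asarray(px,float).reshape(-1,1,2),i['K'],i['D']).reshape(-1,2)
    C=-R.T@i['tvec']; d=np.c_[u,np.ones(len(u))]@R
    return C+d*((np.atleast_1d(z)-C[2])/d[:,2])[:,None]
def T(p,L):
    x,y,a=p; L=np.asarray(L,float); c,s=np.cos(a),np.sin(a)
    return np.c_[x+c*L[:,0]-s*L[:,1],y+s*L[:,0]+c*L[:,1],L[:,2]]
def fit(c,L,px,p0):
    r=least_squares(lambda p:(proj(c,T(p,L))-px).ravel(),p0,loss='soft_l1'); return r.x,(proj(c,T(r.x,L))-px)
E
python3 - <<'E'
from h import *
np.set_printoptions(precision=4,suppress=True)
for c in I: 
    i=I[c]; print(c,-cv2.Rodrigues(i['rvec'])[0].T@i['tvec'])
z2=lambda a:np.array(a)/4.7+[200-.4,90-.4]
z3=lambda a:np.array(a)/4.7+[45-.4,120-.4]
# image up=+x, left=+y
box=[[130,110,150],[130,-110,150],[-130,-110,150],[-130,110,150],[62,48,156],[62,-48,156],[-62,-48,156],[-62,48,156]]
px=z2([(78,118),(430,88),(470,500),(104,530),(183,213),(338,200),(355,388),(200,405)])
p,r=fit("top",np.array(box)/1000,px,[.6,0,0]);print("coder",p);print(r.round(1).tolist())
ex=[[130,100,245],[130,-100,245],[-130,-100,245],[-130,100,245],[27,-100-68-35,248],[-27,-203,248]]
px=z3([(78,62),(415,62),(385,515),(38,507),(583,238),(577,335)])
p,r=fit("top",np.array(ex)/1000,px,[.6,.4,0]);print("extr",p);print(r.round(1).tolist())
print("hook",T(p,[[0,-.168,.23]]))
t=cv2.imread("pics/top0.png")
for n,(a,b,c_,d) in {"fb":(180,225,325,380)}.items():
    z=t[a:b,c_:d].astype(float)/255; z=np.clip(z,0,.25)/.25; z=(z**.45*255).astype('uint8')
    cv2.imwrite(f"pics/{n}.png",cv2.resize(z,None,fx=12,fy=12,interpolation=cv2.INTER_CUBIC))
E
```

```text
side [-0.5724  0.6669  1.0281]
top [0.2564 0.057  1.3431]
coder [0.5871 0.0662 0.069 ]
[[-0.6, -0.4], [-0.0, -0.1], [0.4, 0.0], [-0.3, 0.1], [-0.1, -0.7], [0.4, -0.6], [0.7, 1.5], [-0.5, 0.7]]
extr [ 0.4996  0.499  -0.0275]
[[-0.3, -0.5], [0.3, -0.3], [-0.1, 0.5], [-1.3, 0.7], [0.4, -0.1], [0.5, -0.4]]
hook [[0.4949 0.3311 0.23  ]]
```

View pics/fb.png

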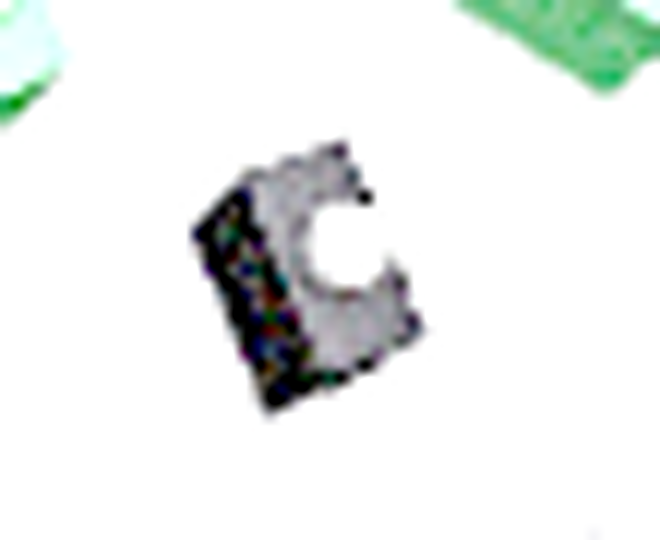

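```bash
python3 - <<'E'
from h import *
np.set_printoptions(precision=4,suppress=True)
zf=lambda a:np.array(a)/12+[325-.45,180-.45]
L=np.array([[28,15,84],[28,-15,84],[-28,-15,84],[-28,15,84],[28,15,4],[-28,15,4]])/1000
px=zf([(245,180),(345,145),(422,330),(315,372),(195,232),(268,410)])
p,r=fit("top",L,px,[.45,-.15,0]);print("fb",p);print(r.round(1).tolist())
# cover bar ends & plate
z2=lambda a:np.array(a)/4.7+[200-.4,90-.4]
print("bar ends",onplane("top",z2([(260,190),(275,370)]),.156+.069))
print("net bar",onplane("top",[[254.5,147.4]],.156+.064), "net hook",onplane("top",[[154.2,180.6]],.23),"net window",onplane("top",[[256.9,151.6]],.156),onplane("top",[[258.0,153.8]],.156))
for n,px,z in (("sq",[352.3,155],0),("round",[401.4,183.8],0),("overcap",[197.2,236.8],0),("tape",[387.9,233.7],0),("g1",[318.2,183.8],0),("g2",[370.4,183.4],0),("g3",[352.6,265.7],0),("brush",[322.5,238.5],0)):
    print(n,onplane("top",[px],z))
E
```

```text
fb [ 0.4602 -0.2135  0.339 ]
[[-0.6, -0.9], [0.4, -1.4], [1.2, 0.8], [0.7, 0.8], [-1.2, -0.6], [-0.6, 1.2]]
bar ends [[0.6341 0.0703 0.225 ]
 [0.5278 0.0631 0.225 ]]
net bar [[0.587  0.0721 0.22  ]] net hook [[0.4976 0.338  0.23  ]] net window [[0.5933 0.0663 0.156 ]] [[0.5868 0.0632 0.156 ]]
sq [[ 0.6223 -0.2382  0.    ]]
round [[ 0.526  -0.3906  0.    ]]
overcap [[0.3671 0.2561 0.    ]]
tape [[ 0.3683 -0.337   0.    ]]
g1 [[ 0.5296 -0.125   0.    ]]
g2 [[ 0.5286 -0.2911  0.    ]]
g3 [[ 0.2718 -0.2219  0.    ]]
brush [[ 0.3567 -0.1322  0.    ]]
```

```bash
cat > g.py <<'E'
import sys, numpy as np
from scipy.spatial.transform import Rotation as R
from cell import robot
def st():
    s=robot.sense(); q=s['ee_rot']; Rm=R.from_quat([q[1],q[2],q[3],q[0]]).as_matrix(); return s,Rm
def go(p,zaxis_yaw=None):
    """delta in tool frame to TCP target p; zaxis_yaw=desired world heading of tool z (mod pi)"""
    s,Rm=st(); d=Rm.T@(np.array(p)-s['tcp_pos'])*100
    h=np.arctan2(Rm[1,2],Rm[0,2])
    print("t",round(s['time_s'],2),"tcp",s['tcp_pos'].round(4),"head",round(h,4),"w",round(s['gripper_width'],3),"F",s['ft_force'].round(1),"down",Rm[:,1].round(3))
    print("tool delta cm",d.round(2))
    if zaxis_yaw is not None:
        e=(zaxis_yaw-h+np.pi/2)%np.pi-np.pi/2
        print("turn about world z deg",round(np.degrees(e),2),"=> about tool y",round(-np.degrees(e),2))
if __name__=="__main__":
    a=[float(x) for x in sys.argv[1:]]; go(a[:3],a[3] if len(a)>3 else None)
E
python3 - <<'E'
from g import *
s,Rm=st(); print(Rm.round(3)); 
E
python3 g.py .154 .528 .34 1.640; python3 g.py .587 .066 .34 1.64
```

```text
[[ 0.96  -0.     0.281]
 [-0.281  0.     0.96 ]
 [-0.    -1.     0.   ]]
t 1.3 tcp [0.1545 0.5278 0.2313] head 1.286 w 1.001 F [0.2 0.2 0.3] down [-0.  0. -1.]
tool delta cm [ -0.06 -10.87   0.  ]
turn about world z deg 20.28 => about tool y -20.28
t 1.3 tcp [0.1545 0.5278 0.2313] head 1.286 w 1.001 F [0.2 0.2 0.3] down [-0.  0. -1.]
tool delta cm [ 54.48 -10.87 -32.17]
turn about world z deg 20.28 => about tool y -20.28
```

Request:
drive_tool:
  targets:
    - [0, -4.5, 0, -7, 1]
    - [0, -4.5, 0, -7, 1]
    - [0, -3, 0, -6.3, 1]

```text
time_s: 1.6
tcp_pos: [0.1539, 0.5265, 0.3505]
ee_rot: [-0.703, 0.71, 0.026, -0.031]
ft_force: [0.0, 0.0, 0.1]
gripper_width: 0.997
```

```bash
python3 g.py .587 .066 .34 1.64
```

```text
t 1.6 tcp [0.1539 0.5265 0.3505] head 1.6516 w 0.997 F [0.  0.  0.1] down [-0.006 -0.01  -1.   ]
tool delta cm [ 39.46   1.27 -49.39]
turn about world z deg -0.67 => about tool y 0.67
```

Request:
drive_tool:
  targets:
    - [3, 0, -3.8, 0, 1]
    - [3, 0, -3.8, 0, 1]
    - [3, 0, -3.8, 0, 1]
    - [3, 0, -3.8, 0, 1]
    - [3, 0, -3.8, 0, 1]
    - [3, 0, -3.8, 0, 1]
    - [3, 0, -3.8, 0, 1]
    - [3, 0, -3.8, 0, 1]
    - [3, 0, -3.8, 0, 1]
    - [3, 0, -3.8, 0, 1]
    - [3, 0, -3.8, 0, 1]
    - [3, 0, -3.8, 0, 1]

```text
time_s: 2.8
tcp_pos: [0.5615, 0.0933, 0.3577]
ee_rot: [0.707, -0.706, -0.035, 0.032]
ft_force: [1.0, 0.8, 0.2]
gripper_width: 1.001
```

```bash
python3 g.py .587 .066 .27 1.64
```

```text
t 2.8 tcp [0.5615 0.0933 0.3577] head 1.6658 w 1.001 F [1.  0.8 0.2] down [ 0.004  0.001 -1.   ]
tool delta cm [ 2.24  8.78 -2.96]
turn about world z deg -1.48 => about tool y 1.48
```

Request:
drive_tool:
  targets:
    - [1.2, 3, -1.5, 0.8, 1]
    - [1.0, 3, -1.4, 0.6, 1]
    - [0, 2.8, 0, 0, 1]
    - [0, 0, 0, 0, 1]

```text
time_s: 3.2
tcp_pos: [0.5912, 0.0588, 0.2652]
ee_rot: [0.707, -0.707, -0.023, 0.02]
ft_force: [-0.7, -0.3, 0.2]
gripper_width: 1.001
```

```bash
python3 g.py .587 .066 .2 1.64; python3 - <<'E'
from h import *
for c in("top","side"):
    im=viewer.camera(c); cv2.imwrite(f"pics/{c}1.png",im)
im=cv2.imread("pics/top1.png");cv2.imwrite("pics/z4.png",cv2.resize(im[60:230,150:330],None,fx=3.5,fy=3.5,interpolation=cv2.INTER_CUBIC))
im=cv2.imread("pics/side1.png");cv2.imwrite("pics/z5.png",cv2.resize(im[110:290,150:350],None,fx=3.3,fy=3.3,interpolation=cv2.INTER_CUBIC))
E
```

```text
t 3.2 tcp [0.5912 0.0588 0.2652] head 1.6323 w 1.001 F [-0.7 -0.3  0.2] down [ 0.004  0.    -1.   ]
tool delta cm [-0.4   6.52  0.75]
turn about world z deg 0.44 => about tool y -0.44
```

View pics/z4.png

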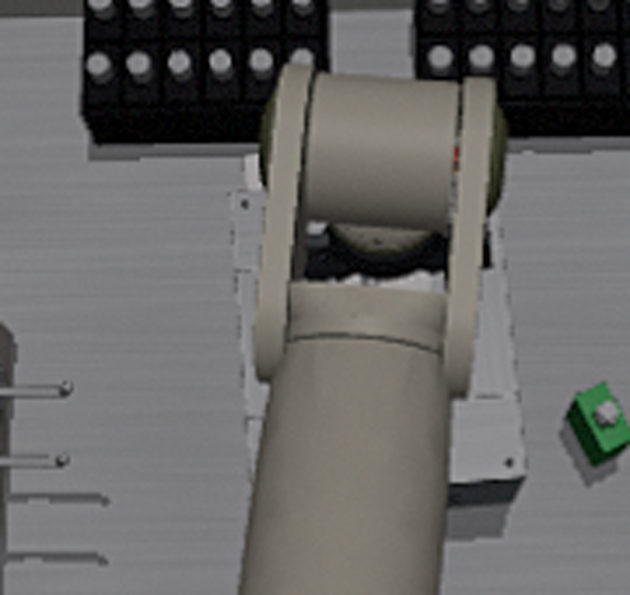

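View pics/z5.png

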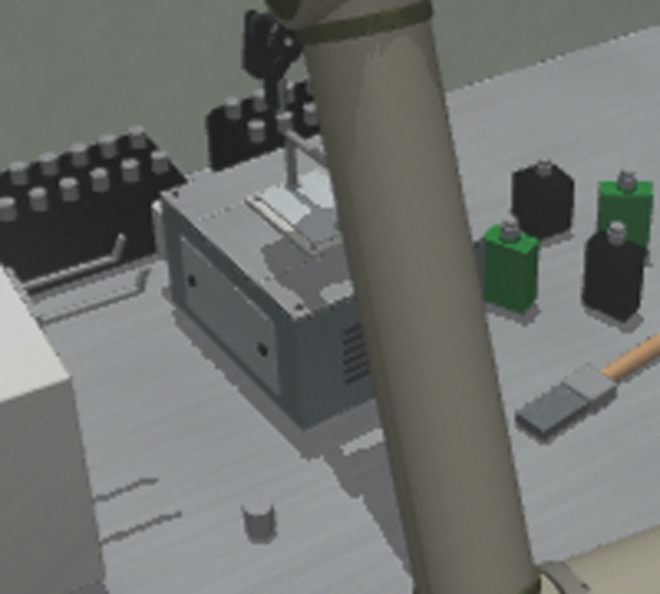

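Request:
drive_tool:
  targets:
    - [-0.4, 2, 0.7, -0.4, 1]
    - [0, 2.2, 0.1, 0, 1]
    - [0, 2.1, 0, 0, 1]
    - [0, 0.2, 0, 0, 1]

```text
time_s: 3.7
tcp_pos: [0.5914, 0.0688, 0.2128]
ee_rot: [-0.706, 0.708, 0.036, -0.016]
ft_force: [0.4, -0.1, -0.0]
gripper_width: 0.998
```

```bash
python3 g.py .587 .066 .2 1.64
```

```text
t 3.7 tcp [0.5914 0.0688 0.2128] head 1.6432 w 0.998 F [ 0.4 -0.1 -0. ] down [ 0.028 -0.002 -1.   ]
tool delta cm [-0.49  1.27 -0.24]
turn about world z deg -0.18 => about tool y 0.18
```

Request:
drive_tool:
  targets:
    - [-0.3, 0.8, -0.2, 0, 1]
    - [-0.2, 0.5, 0, 0, 1]
    - [0, 0, 0, 0, 1]

```text
time_s: 4.0
tcp_pos: [0.588, 0.0668, 0.2038]
ee_rot: [-0.705, 0.708, 0.039, -0.013]
ft_force: [-0.2, -0.1, 0.0]
gripper_width: 0.999
```

```bash
python3 g.py .587 .066 .2 1.64
```

```text
t 4.0 tcp [0.588  0.0668 0.2038] head 1.6444 w 0.999 F [-0.2 -0.1  0. ] down [ 0.036 -0.002 -0.999]
tool delta cm [-0.12  0.38 -0.07]
turn about world z deg -0.25 => about tool y 0.25
```

Request:
drive_tool:
  targets:
    - [-0.1, 0.3, -0.1, 0, 0.3]
    - [0, 0, 0, 0, -0.3]
    - [0, 0, 0, 0, -1]
    - [0, 0, 0, 0, -1]
    - [0, 0, 0, 0, -1]
    - [0, 0, 0, 0, -1]
    - [0, 0, 0, 0, -1]

```text
time_s: 4.7
tcp_pos: [0.5879, 0.0656, 0.2026]
ee_rot: [-0.705, 0.708, 0.04, -0.012]
ft_force: [0.1, 0.9, 0.1]
gripper_width: 0.093
```

```bash
python3 g.py .587 .066 .201 1.64
```

```text
t 4.7 tcp [0.5879 0.0656 0.2026] head 1.6443 w 0.093 F [0.1 0.9 0.1] down [ 0.039 -0.002 -0.999]
tool delta cm [-0.1   0.16  0.05]
turn about world z deg -0.25 => about tool y 0.25
```

Request:
drive_tool:
  targets:
    - [0, -1, 0, 0, -1]
    - [0, -2, 0, 0, -1]
    - [0, -2, 0, 0, -1]
    - [0, 0, 0, 0, -1]

```text
time_s: 5.1
tcp_pos: [0.5852, 0.0656, 0.2543]
ee_rot: [-0.705, 0.708, 0.038, -0.013]
ft_force: [0.5, -0.7, -2.0]
gripper_width: 0.098
```

```bash
python3 g.py .4916 .211 .2506 1.5433; python3 - <<'E'
from h import *
for c in("top","side"):
    im=viewer.camera(c); cv2.imwrite(f"pics/{c}2.png",im)
im=cv2.imread("pics/side2.png");cv2.imwrite("pics/z6.png",cv2.resize(im[110:250,140:270],None,fx=4.2,fy=4.2,interpolation=cv2.INTER_CUBIC))
E
```

```text
t 5.1 tcp [0.5852 0.0656 0.2543] head 1.6442 w 0.098 F [ 0.5 -0.7 -2. ] down [ 0.036 -0.003 -0.999]
tool delta cm [-8.28 -0.   15.19]
turn about world z deg -5.78 => about tool y 5.78
```

View pics/z6.png

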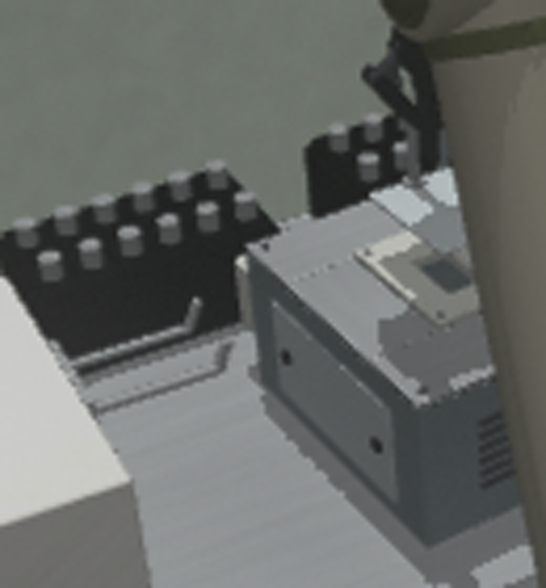

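```bash
python3 - <<'E'
from h import *
np.set_printoptions(precision=4,suppress=True)
z3=lambda a:np.array(a)/4.7+[45-.4,120-.4]
z6=lambda a:np.array(a)/4.2+[140-.4,110-.4]
ex=np.array([[130,100,245],[130,-100,245],[-130,-100,245],[-130,100,245],[27,-203,248],[-27,-203,248]])/1e3
pt=z3([(78,62),(415,62),(385,515),(38,507),(583,238),(577,335)])
es=np.array([[27,-195,226],[27,-203,248],[-27,-195,226],[-27,-203,248],[-130,-100,245]])/1e3
ps=z6([(188,330),(197,301),(218,372),(229,345),(130,484)])
f=lambda p:np.r_[(proj("top",T(p,ex))-pt).ravel(),(proj("side",T(p,es))-ps).ravel()]
for w in (slice(0,12),slice(12,22),slice(0,22)):
    r=least_squares(lambda p:f(p)[w],[.5,.5,0]); print(r.x,T(r.x,[[0,-.168,.23]])); print(r.fun.round(1))
E
```

```text
[ 0.4996  0.4988 -0.0269] [[0.4951 0.3309 0.23  ]]
[-0.3 -0.5  0.3 -0.3  0.   0.5 -1.2  0.7  0.4 -0.1  0.6 -0.4]
[ 0.4988  0.5037 -0.0416] [[0.4918 0.3358 0.23  ]]
[ 0.5  0.5  0.   0.4  0.1  0.2 -0.7 -0.5  0.1 -0.4]
[ 0.4997  0.5008 -0.0321] [[0.4943 0.3329 0.23  ]]
[-0.7 -0.7 -0.2 -0.2 -1.   0.6 -2.2  0.5 -0.3  0.2 -0.2 -0.1  0.9 -0.3
  0.5 -0.4  0.7 -0.7 -0.1 -1.4  1.4 -1.4]
```

Request:
drive_tool:
  targets:
    - [-1.5, 0, 2, 2, -1]
    - [-2, 0, 3.6, 2, -1]
    - [-2, 0, 3.8, 2, -1]
    - [-2, 0, 3.8, 0, -1]
    - [-0.8, 0, 2, 0, -1]
    - [0, 0, 0, 0, -1]

```text
time_s: 5.8
tcp_pos: [0.4953, 0.2201, 0.2401]
ee_rot: [-0.706, 0.708, -0.008, 0.02]
ft_force: [-0.1, -1.1, -2.5]
gripper_width: 0.089
```

```bash
python3 g.py .4905 .213 .2506 1.539; python3 - <<'E'
from h import *
for c in("top","side"):
    im=viewer.camera(c); cv2.imwrite(f"pics/{c}3.png",im)
im=cv2.imread("pics/side3.png");cv2.imwrite("pics/z7.png",cv2.resize(im[110:250,120:270],None,fx=4.2,fy=4.2,interpolation=cv2.INTER_CUBIC))
im=cv2.imread("pics/top3.png");cv2.imwrite("pics/z8.png",cv2.resize(im[110:250,120:270],None,fx=4.2,fy=4.2,interpolation=cv2.INTER_CUBIC))
E
```

```text
t 5.8 tcp [0.4953 0.2201 0.2401] head 1.5315 w 0.089 F [-0.1 -1.1 -2.5] down [ 0.017 -0.004 -1.   ]
tool delta cm [-0.44 -1.06 -0.73]
turn about world z deg 0.43 => about tool y -0.43
```

View pics/z7.png

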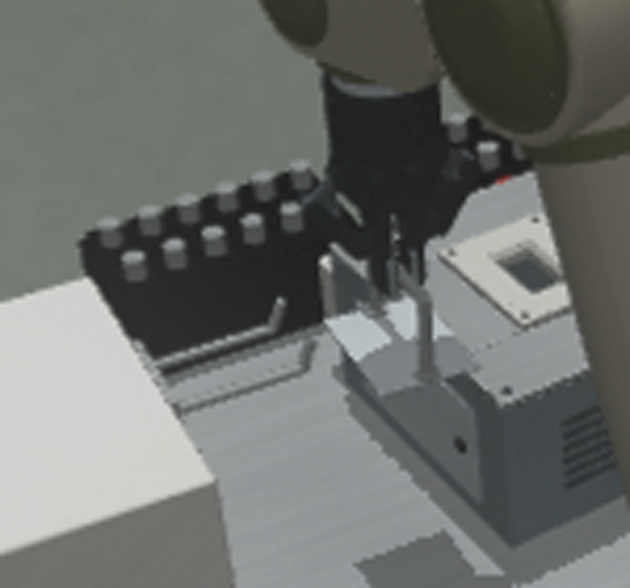

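View pics/z8.png

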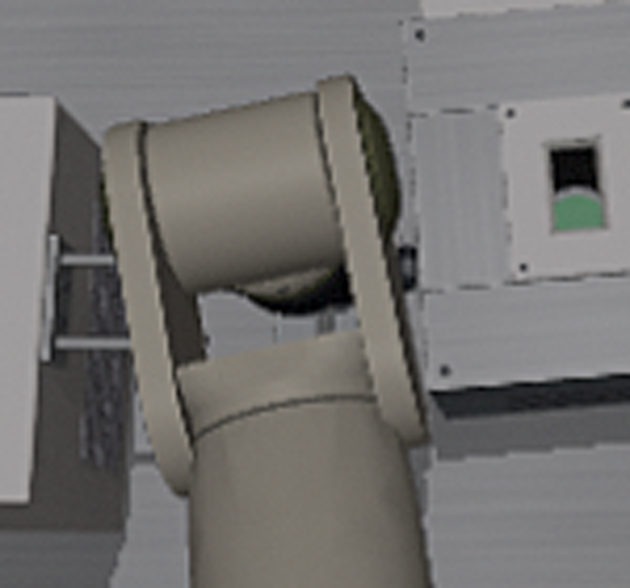

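```bash
python3 - <<'E'
from h import *
np.set_printoptions(precision=4,suppress=True)
z7=lambda a:np.array(a)/4.2+[120-.4,110-.4]
a=onplane("side",z7([(335,245),(427,288)]),.2625)
print(a,a.mean(0))
import math
# predicted
p=[.4953,.2201,-.04]
for d in (-5,0,5):
  print(d,(proj("side",T(p,[[.051+d/1e3,0,.2625],[-.051+d/1e3,0,.2625]]))-[119.6,109.6])*4.2)
E
```

```text
[[0.5427 0.2463 0.2625]
 [0.4601 0.2153 0.2625]] [0.5014 0.2308 0.2625]
-5 [[372.1202 234.2649]
 [431.4624 305.9936]]
0 [[369.3695 230.9398]
 [428.4023 302.295 ]]
5 [[366.6328 227.6316]
 [425.3585 298.6161]]
```

```bash
python3 - <<'E'
from h import *
im=cv2.imread("pics/side3.png")
z=cv2.resize(im[155:205,190:235],None,fx=11,fy=11,interpolation=cv2.INTER_CUBIC)
z=np.clip((z/255.)**.6*255,0,255).astype('uint8')
cv2.imwrite("pics/z9.png",z)
E
```

```text
(no output)
```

View pics/z9.png

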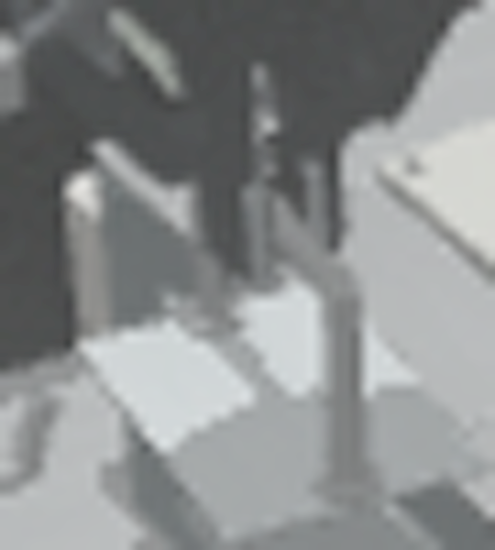

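```bash
python3 - <<'E'
from h import *
np.set_printoptions(precision=1,suppress=True)
im=cv2.imread("pics/side3.png")
p=[.4953,.2201,-.04]
for dz in (0,.004):
 for d in (-5,0,5):
  zb=.2575+dz
  P=np.array([[52,38,zb*1e3-60],[-52,38,zb*1e3-60],[-52,-38,zb*1e3-60],[-51,0,zb*1e3+5],[-46,0,zb*1e3-60]])/1e3; P[:,0]+=d/1e3
  print(dz,d,((proj("side",T(p,P))-[189.55,154.55])*11).ravel())
z=cv2.resize(im[150:225,185:260],None,fx=8,fy=8,interpolation=cv2.INTER_CUBIC)
cv2.imwrite("pics/z10.png",np.clip((z/255.)**.6*255,0,255).astype('uint8'))
E
```

```text
0 -5 [ 96.9 354.  246.7 555.1 510.1 468.2 360.6 307.  370.4 499.3]
0 0 [ 90.1 344.8 239.2 545.  502.  458.4 352.6 297.3 362.6 489.4]
0 5 [ 83.3 335.7 231.6 534.9 493.9 448.7 344.6 287.6 354.8 479.5]
0.004 -5 [ 95.4 342.1 245.4 543.  509.3 456.1 359.5 294.1 369.3 487.2]
0.004 0 [ 88.6 333.  237.9 532.8 501.1 446.4 351.4 284.5 361.5 477.3]
0.004 5 [ 81.8 323.9 230.3 522.7 493.1 436.7 343.4 274.9 353.7 467.5]
```

View pics/z10.png

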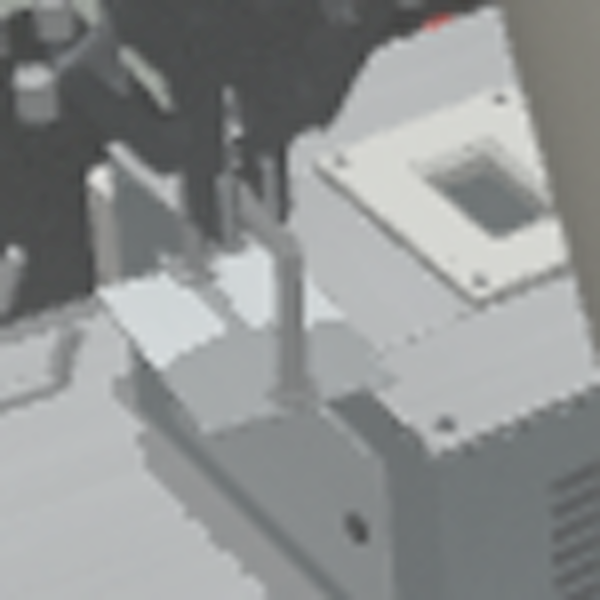

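Request:
drive_tool:
  targets:
    - [-0.5, -1, 0, 0, -1]
    - [-0.4, -0.6, 0, 0, -1]
    - [0, 0, 0, 0, -1]

```text
time_s: 6.2
tcp_pos: [0.4877, 0.2158, 0.2567]
ee_rot: [-0.705, 0.709, -0.01, 0.022]
ft_force: [0.7, 0.4, -2.7]
gripper_width: 0.096
```

```bash
python3 g.py .490 .337 .2506 1.539
```

```text
t 6.2 tcp [0.4877 0.2158 0.2567] head 1.5256 w 0.096 F [ 0.7  0.4 -2.7] down [ 0.016 -0.005 -1.   ]
tool delta cm [-0.33  0.55 12.12]
turn about world z deg 0.77 => about tool y -0.77
```

Request:
drive_tool:
  targets:
    - [-0.2, 0, 2, -0.7, -1]
    - [0, 0, 2, 0, -1]
    - [0, 0, 2, 0, -1]
    - [0, 0, 0, 0, -1]

```text
time_s: 6.6
tcp_pos: [0.4895, 0.2749, 0.2575]
ee_rot: [-0.705, 0.709, -0.007, 0.02]
ft_force: [-0.2, -0.0, -2.5]
gripper_width: 0.098
```

```bash
python3 g.py .490 .337 .2506 1.539
```

```text
t 6.6 tcp [0.4895 0.2749 0.2575] head 1.5326 w 0.098 F [-0.2 -0.  -2.5] down [ 0.019 -0.005 -1.   ]
tool delta cm [-0.2   0.66  6.21]
turn about world z deg 0.36 => about tool y -0.36
```

Request:
drive_tool:
  targets:
    - [-0.2, 0.5, 0, -0.3, -1]
    - [0, 0.1, 2, 0, -1]
    - [0, 0.1, 2, 0, -1]
    - [0, 0, 1.5, 0, -1]
    - [0, 0, 0.5, 0, -1]
    - [0, 0, 0, 0, -1]

```text
time_s: 7.2
tcp_pos: [0.4904, 0.3323, 0.2486]
ee_rot: [-0.704, 0.71, -0.007, 0.019]
ft_force: [-0.9, -1.0, -3.0]
gripper_width: 0.091
```

```bash
python3 g.py .490 .337 .2156 1.539;  python3 - <<'E'
from h import *
for c in("top","side"):
    im=viewer.camera(c); cv2.imwrite(f"pics/{c}4.png",im)
im=cv2.imread("pics/side4.png");z=cv2.resize(im[140:240,120:230],None,fx=5.5,fy=5.5,interpolation=cv2.INTER_CUBIC)
cv2.imwrite("pics/z11.png",np.clip((z/255.)**.6*255,0,255).astype('uint8'))
im=cv2.imread("pics/top4.png");z=cv2.resize(im[110:250,80:230],None,fx=4.2,fy=4.2,interpolation=cv2.INTER_CUBIC)
cv2.imwrite("pics/z12.png",np.clip((z/255.)**.6*255,0,255).astype('uint8'))
E
```

```text
t 7.2 tcp [0.4904 0.3323 0.2486] head 1.5341 w 0.091 F [-0.9 -1.  -3. ] down [ 0.018 -0.008 -1.   ]
tool delta cm [-0.11  3.29  0.49]
turn about world z deg 0.28 => about tool y -0.28
```

View pics/z11.png

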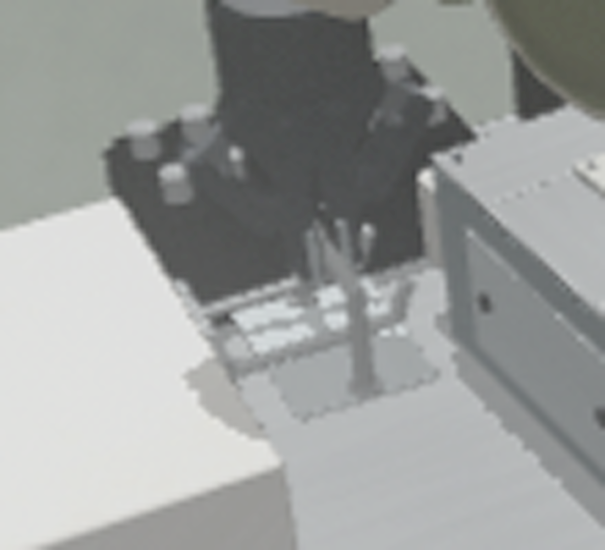

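View pics/z12.png

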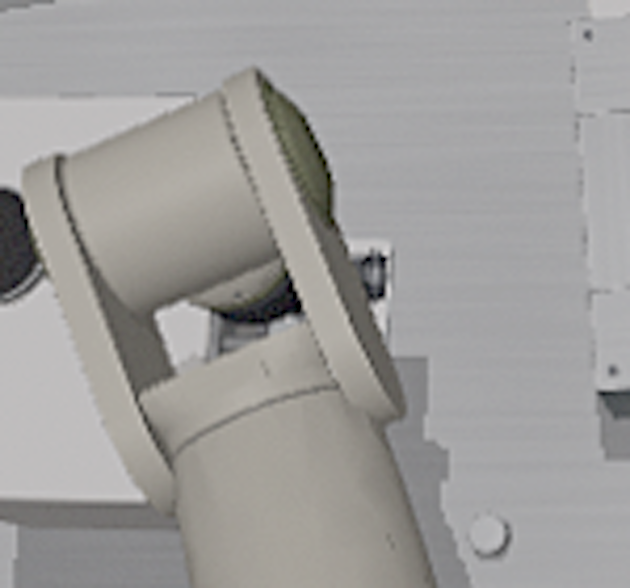

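Request:
drive_tool:
  targets:
    - [0, 1, 0.4, 0, -1]
    - [0, 1, 0, 0, -1]
    - [0, 0.5, 0, 0, -1]
    - [0, 0, 0, 0, -1]

```text
time_s: 7.7
tcp_pos: [0.491, 0.3342, 0.2212]
ee_rot: [-0.704, 0.71, -0.008, 0.02]
ft_force: [0.6, -0.0, -1.8]
gripper_width: 0.091
```

```bash
python3 g.py .490 .337 .2166 1.539
```

```text
t 7.7 tcp [0.491  0.3342 0.2212] head 1.5317 w 0.091 F [ 0.6 -0.  -1.8] down [ 0.017 -0.009 -1.   ]
tool delta cm [-0.12  0.45  0.28]
turn about world z deg 0.42 => about tool y -0.42
```

Request:
drive_tool:
  targets:
    - [0, 0.3, 0, 0, -1]
    - [0, 0.2, 0, 0, -1]
    - [0, 0, 0, 0, -1]

```text
time_s: 8.0
tcp_pos: [0.4912, 0.3341, 0.2166]
ee_rot: [-0.704, 0.71, -0.008, 0.02]
ft_force: [0.0, 1.1, -0.4]
gripper_width: 0.089
```

Request:
drive_tool:
  targets:
    - [0, 0.2, 0, 0, -1]
    - [0, 0, 0, 0, -0.6]
    - [0, 0, 0, 0, -0.3]
    - [0, 0, 0, 0, 0]
    - [0, 0, 0, 0, 0]
    - [0, 0, 0, 0, 0]
    - [0, 0, 0, 0, 0]

```text
time_s: 8.7
tcp_pos: [0.4921, 0.3344, 0.2168]
ee_rot: [-0.705, 0.709, -0.006, 0.022]
ft_force: [-0.1, 0.0, 0.2]
gripper_width: 0.501
```

```bash
python3 g.py .490 .337 .2166 1.539;  python3 - <<'E'
from h import *
for c in("top","side"):
    im=viewer.camera(c); cv2.imwrite(f"pics/{c}5.png",im)
im=cv2.imread("pics/side5.png");z=cv2.resize(im[140:240,120:230],None,fx=5.5,fy=5.5,interpolation=cv2.INTER_CUBIC)
cv2.imwrite("pics/z13.png",np.clip((z/255.)**.6*255,0,255).astype('uint8'))
E
```

```text
t 8.7 tcp [0.4921 0.3344 0.2168] head 1.5316 w 0.501 F [-0.1  0.   0.2] down [ 0.022 -0.006 -1.   ]
tool delta cm [-0.22  0.01  0.25]
turn about world z deg 0.42 => about tool y -0.42
```

View pics/z13.png

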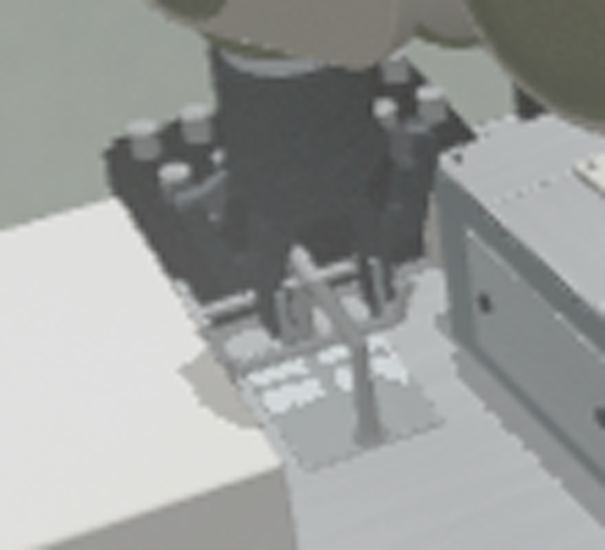

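Request:
drive_tool:
  targets:
    - [0, -1, 0, 0, 0]
    - [0, -2, 0, 0, 0]
    - [0, -3, 0, 0, 0]
    - [0, -4, 0, 0, 0]
    - [0, -3, 0, 0, 0]
    - [0, 0, 0, 0, 0]

```text
time_s: 9.4
tcp_pos: [0.4884, 0.335, 0.3548]
ee_rot: [-0.705, 0.709, -0.006, 0.022]
ft_force: [-0.1, -0.3, -0.0]
gripper_width: 0.501
```

```bash
python3 g.py .4602 -.2135 .3 1.91;  python3 - <<'E'
from h import *
from cell import mark_of
for c in("top","side"):
    im=viewer.camera(c); cv2.imwrite(f"pics/{c}6.png",im)
im=cv2.imread("pics/side6.png");z=cv2.resize(im[140:290,120:360],None,fx=3.3,fy=3.3,interpolation=cv2.INTER_CUBIC)
cv2.imwrite("pics/z14.png",np.clip((z/255.)**.6*255,0,255).astype('uint8'))
im=cv2.imread("pics/top6.png");z=cv2.resize(im[90:210,200:310],None,fx=5,fy=5,interpolation=cv2.INTER_CUBIC)
cv2.imwrite("pics/z15.png",np.clip((z/255.)**.8*255,0,255).astype('uint8'))
print(mark_of("top","window"),mark_of("side","window"),mark_of("side","flat_bottle"))
E
```

```text
t 9.4 tcp [0.4884 0.335  0.3548] head 1.5316 w 0.501 F [-0.1 -0.3 -0. ] down [ 0.023 -0.006 -1.   ]
tool delta cm [ -0.8    5.75 -54.89]
turn about world z deg 21.68 => about tool y -21.68
[{'centre': [258.9, 151.7], 'confidence': 0.65}] [{'centre': [245.5, 172.1], 'confidence': 0.66}] [{'centre': [373.4, 231.7], 'confidence': 0.89}, {'centre': [338.0, 183.9], 'confidence': 0.76}, {'centre': [335.3, 202.0], 'confidence': 0.71}, {'centre': [304.9, 200.6], 'confidence': 0.53}]
```

View pics/z14.png

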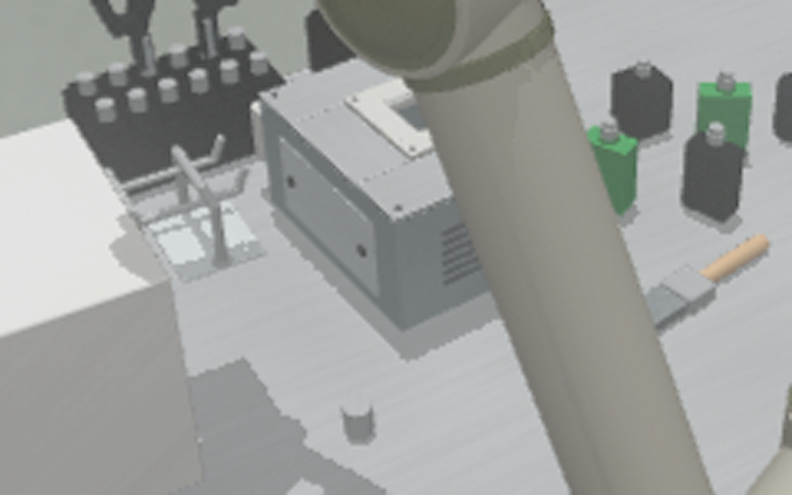

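View pics/z15.png

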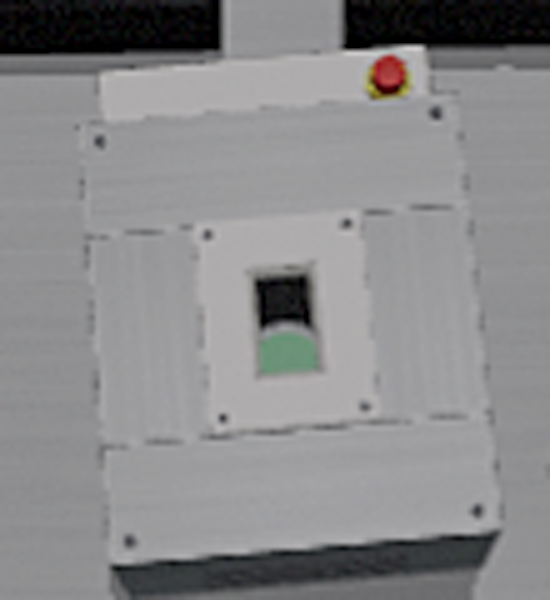

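```bash
python3 - <<'E'
from h import *
im=cv2.imread("pics/side6.png");z=cv2.resize(im[172:212,318:358],None,fx=14,fy=14,interpolation=cv2.INTER_CUBIC)
cv2.imwrite("pics/z16.png",(np.clip(z/255.*2,0,1)**.5*255).astype('uint8'))
E
```

```text
(no output)
```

View pics/z16.png

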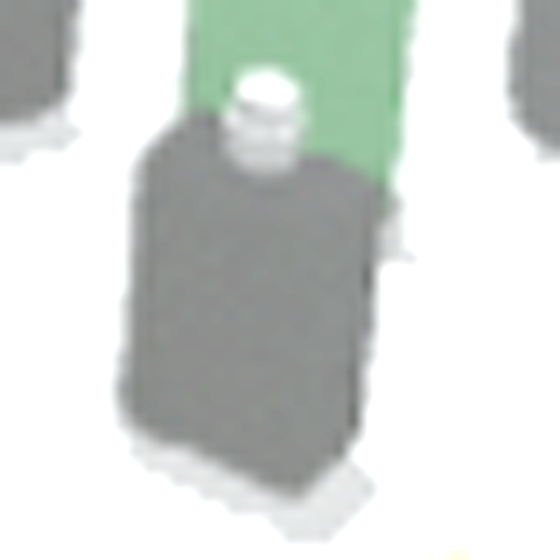

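```bash
python3 - <<'E'
from h import *
np.set_printoptions(precision=4,suppress=True)
zf=lambda a:np.array(a)/12+[325-.45,180-.45]
L=np.array([[28,15,84],[28,-15,84],[-28,-15,84],[-28,15,84],[28,15,4],[-28,15,4]])/1000
pt=zf([(245,180),(345,145),(422,330),(315,372),(195,232),(268,410)])
Ls=np.array([[28,15,84],[28,-15,84],[-28,-15,84],[28,15,4],[-28,-15,4],[-25,12,0],[0,0,108]])/1e3
ps=np.array([(137,165),(200,108),(385,195),(122,400),(358,430),(295,500),(268,85)])/14+[318-.46,172-.46]
f=lambda p:np.r_[(proj("top",T(p,L))-pt).ravel(),(proj("side",T(p,Ls))-ps).ravel()]
for w in (slice(0,12),slice(12,26),slice(0,26)):
    r=least_squares(lambda p:f(p)[w],[.46,-.21,.3]); print("fb",r.x,r.fun.round(1))
z15=lambda a:np.array(a)/5+[200-.4,90-.4]
z14=lambda a:np.array(a)/3.3+[120-.35,140-.35]
box=np.array([[130,110,150],[130,-110,150],[-130,-110,150],[-130,110,150],[62,48,156],[62,-48,156],[-62,-48,156],[-62,48,156],[33,20,156],[33,-20,156],[-33,-20,156],[-33,20,156]])/1e3
pt=z15([(80,123),(455,95),(500,533),(113,567),(195,227),(355,212),(378,415),(212,432),(247,270),(313,262),(327,372),(258,380)])
bs=np.array([[130,110,150],[-130,110,150],[62,48,156],[-62,48,156]])/1e3
ps=z14([(261,93),(395,217),(347,98),(413,157)])
f=lambda p:np.r_[(proj("top",T(p,box))-pt).ravel(),(proj("side",T(p,bs))-ps).ravel()]
for w in (slice(0,24),slice(24,32),slice(0,32)):
    r=least_squares(lambda p:f(p)[w],[.58,.06,.07]); print("coder",r.x,r.fun.round(1))
print("net",onplane("top",[[258.9,151.7]],.156),onplane("side",[[245.5,172.1]],.156))
E
```

```text
fb [ 0.4601 -0.2135  0.3304] [-0.5 -0.9  0.5 -1.3  1.1  0.9  0.6  0.8 -1.1 -0.7 -0.7  1.2]
fb [ 0.4599 -0.2102  0.3206] [-0.4 -0.8  0.1 -0.5  0.4 -0.9 -0.6  0.9  0.5  0.9 -0.1  0.1 -0.   0.2]
fb [ 0.4604 -0.2123  0.3315] [-1.  -1.   0.1 -1.4  0.7  0.8  0.2  0.7 -1.5 -0.7 -1.   1.1  0.  -1.
  0.4 -0.8  0.8 -1.2 -0.2  0.7  0.9  0.6  0.4 -0.2  0.4 -0.1]
coder [0.5869 0.0667 0.0749] [-0.4  0.4  0.  -0.5  0.5 -0.4 -0.6 -0.3 -0.4 -0.6  1.  -0.5  0.5  1.
 -0.4  0.6 -0.2 -0.4  0.6  0.  -0.1  0.5 -0.5  0.1]
coder [0.586  0.0673 0.0647] [ 0.1 -0.1  0.1  0.6 -0.1 -0.1 -0.2 -0.5]
coder [0.5869 0.0668 0.073 ] [-0.4  0.3  0.1 -0.5  0.3 -0.3 -0.8 -0.4 -0.4 -0.6  1.  -0.5  0.5  1.
 -0.4  0.5 -0.2 -0.4  0.6  0.  -0.2  0.5 -0.5  0.1 -0.  -0.1  0.6  0.4
 -0.1 -0.2  0.1 -0.7]
net [[0.593  0.0606 0.156 ]] [[0.5927 0.0688 0.156 ]]
```

Request:
drive_tool:
  targets:
    - [0, 0, -3, 0, 0]
    - [0, 0, -4.8, 0, 0]
    - [0, 0, -4.8, 0, 0]
    - [0, 0, -4.8, 0, 0]
    - [0, 0, -4.8, 0, 0.6]
    - [0, 0, -4.8, 0, 0.6]
    - [0, 0, -4.8, 0, 0.6]
    - [0, 0, -4.8, 0, 0.6]
    - [0, 0, -4.8, 0, 0.6]
    - [0, 0, -4.8, 0, 0.6]
    - [0, 0, -3, 0, 0.6]
    - [0, 0, 0, 0, 0.6]

```text
time_s: 10.85
tcp_pos: [0.4641, -0.1748, 0.3397]
ee_rot: [-0.704, 0.71, -0.018, 0.008]
ft_force: [0.6, 0.1, 0.1]
gripper_width: 0.801
```

```bash
python3 g.py .4604 -.2123 .2 1.901
```

```text
t 10.85 tcp [ 0.4641 -0.1748  0.3397] head 1.5347 w 0.801 F [0.6 0.1 0.1] down [-0.014 -0.007 -1.   ]
tool delta cm [-0.05 14.   -3.65]
turn about world z deg 20.99 => about tool y -20.99
```

Request:
drive_tool:
  targets:
    - [0, 3, -3.6, -7, 0.6]
    - [0, 4, 0, -7, 0.6]
    - [0, 4, 0, -7, 0.6]
    - [0, 1.5, 0, 0, 0.6]
    - [0, 0, 0, 0, 0.6]

```text
time_s: 11.35
tcp_pos: [0.4601, -0.2099, 0.2082]
ee_rot: [-0.697, 0.697, 0.115, -0.127]
ft_force: [-0.3, 0.2, 0.6]
gripper_width: 0.799
```

```bash
python3 g.py .4604 -.2123 .13 1.901
```

```text
t 11.35 tcp [ 0.4601 -0.2099  0.2082] head 1.9154 w 0.799 F [-0.3  0.2  0.6] down [-0.017 -0.003 -1.   ]
tool delta cm [ 0.08  7.82 -0.26]
turn about world z deg -0.82 => about tool y 0.82
```

Request:
drive_tool:
  targets:
    - [0, 3, -0.2, 0.8, 0.6]
    - [0, 3, 0, 0, 0.6]
    - [0, 1.5, 0, 0, 0.6]
    - [0, 0, 0, 0, 0.6]

```text
time_s: 11.75
tcp_pos: [0.4611, -0.21, 0.1336]
ee_rot: [-0.697, 0.698, 0.111, -0.122]
ft_force: [-0.0, 0.4, 0.4]
gripper_width: 0.8
```

```bash
python3 g.py .4604 -.2123 .042 1.901;  python3 - <<'E'
from h import *
for c in("top","side"):
    im=viewer.camera(c); cv2.imwrite(f"pics/{c}7.png",im)
im=cv2.imread("pics/side7.png");z=cv2.resize(im[120:240,280:400],None,fx=4.8,fy=4.8,interpolation=cv2.INTER_CUBIC)
cv2.imwrite("pics/z17.png",np.clip((z/255.)**.6*255,0,255).astype('uint8'))
E
```

```text
t 11.75 tcp [ 0.4611 -0.21    0.1336] head 1.902 w 0.8 F [-0.   0.4  0.4] down [-0.014 -0.005 -1.   ]
tool delta cm [-0.    9.16 -0.2 ]
turn about world z deg -0.06 => about tool y 0.06
```

View pics/z17.png

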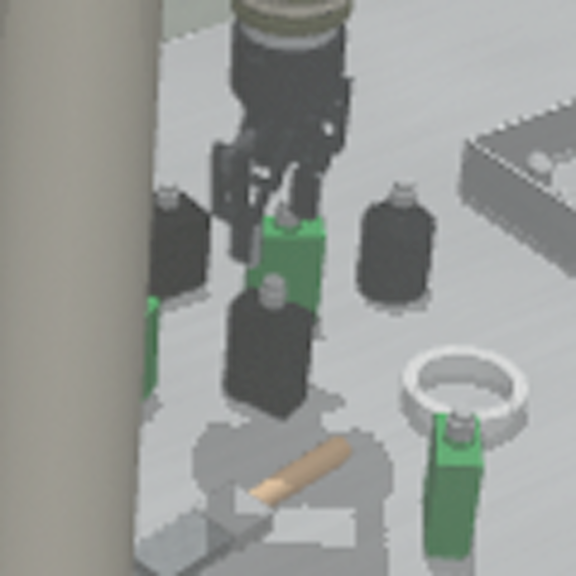

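Request:
drive_tool:
  targets:
    - [0, 2.5, -0.2, 0, 0.6]
    - [0, 2.5, 0, 0, 0.6]
    - [0, 2, 0, 0, 0.6]
    - [0, 1, 0, 0, 0.6]
    - [0, 0, 0, 0, 0.6]

```text
time_s: 12.35
tcp_pos: [0.4665, -0.2154, 0.0609]
ee_rot: [-0.692, 0.703, 0.116, -0.117]
ft_force: [0.4, -0.3, -0.6]
gripper_width: 0.797
```

```bash
python3 g.py .4604 -.2123 .042 1.901
```

```text
t 12.35 tcp [ 0.4665 -0.2154  0.0609] head 1.903 w 0.797 F [ 0.4 -0.3 -0.6] down [ 0.001 -0.016 -1.   ]
tool delta cm [-0.46  1.88  0.52]
turn about world z deg -0.12 => about tool y 0.12
```

Request:
drive_tool:
  targets:
    - [-0.4, 0.8, 0.4, 0, 0.6]
    - [-0.1, 0.8, 0.1, 0, 0.6]
    - [0, 0, 0, 0, 0.6]

```text
time_s: 12.65
tcp_pos: [0.4609, -0.2131, 0.0464]
ee_rot: [-0.69, 0.704, 0.118, -0.116]
ft_force: [-0.4, 0.3, -0.6]
gripper_width: 0.803
```

```bash
python3 g.py .4604 -.2123 .042 1.901
```

```text
t 12.65 tcp [ 0.4609 -0.2131  0.0464] head 1.9032 w 0.803 F [-0.4  0.3 -0.6] down [ 0.005 -0.019 -1.   ]
tool delta cm [-0.02  0.44  0.1 ]
turn about world z deg -0.12 => about tool y 0.12
```

Request:
drive_tool:
  targets:
    - [0, 0.3, 0.1, 0, 0.3]
    - [0, 0, 0, 0, 0]
    - [0, 0, 0, 0, -0.3]
    - [0, 0, 0, 0, -0.6]
    - [0, 0, 0, 0, -1]
    - [0, 0, 0, 0, -1]
    - [0, 0, 0, 0, -1]

```text
time_s: 13.35
tcp_pos: [0.4609, -0.2121, 0.0442]
ee_rot: [-0.69, 0.705, 0.118, -0.116]
ft_force: [0.3, 0.9, 0.4]
gripper_width: 0.346
```

```bash
python3 g.py .4604 -.2123 .042 1.901
```

```text
t 13.35 tcp [ 0.4609 -0.2121  0.0442] head 1.9031 w 0.346 F [0.3 0.9 0.4] down [ 0.006 -0.02  -1.   ]
tool delta cm [-0.05  0.22  0.  ]
turn about world z deg -0.12 => about tool y 0.12
```

Request:
drive_tool:
  targets:
    - [0, -1, 0, 0, -1]
    - [0, -2.5, 0, 0, -1]
    - [0, -4, 0, 0, -1]
    - [0, -4, 0, 0, -1]
    - [0, -4, 0, 0, -1]
    - [0, -4, 0, 0, -1]
    - [0, -2, 0, 5, -1]
    - [0, -1, 0, 5, -1]
    - [0, 0, 0, 5, -1]
    - [0, 0, 0, 0, -1]

```text
time_s: 14.35
tcp_pos: [0.4579, -0.2067, 0.2847]
ee_rot: [-0.699, 0.715, 0.024, -0.019]
ft_force: [-0.2, -0.3, -1.4]
gripper_width: 0.348
```

```bash
python3 g.py .5869 .0668 .24 1.643
```

```text
t 14.35 tcp [ 0.4579 -0.2067  0.2847] head 1.6316 w 0.348 F [-0.2 -0.3 -1.4] down [ 0.008 -0.022 -1.   ]
tool delta cm [14.52  3.97 26.61]
turn about world z deg 0.65 => about tool y -0.65
```

Travel to above the window (bottle base stays about 80 mm above the frame).

Request:
drive_tool:
  targets:
    - [1, 0, 2, 0, -1]
    - [2, 0, 3.6, 0, -1]
    - [2, 0, 3.6, 0, -1]
    - [2, 0, 3.6, 0, -1]
    - [2, 0, 3.6, 0, -1]
    - [2, 0, 3.6, 0, -1]
    - [2, 0, 3.6, 0, -1]
    - [1, 0, 2, 0, -1]
    - [0, 0, 0, 0, -1]

```text
time_s: 15.25
tcp_pos: [0.5823, 0.0683, 0.2789]
ee_rot: [-0.698, 0.714, 0.029, -0.028]
ft_force: [-0.5, -0.5, -2.8]
gripper_width: 0.347
```

```bash
python3 g.py .5869 .0668 .22 1.643
```

```text
t 15.25 tcp [0.5823 0.0683 0.2789] head 1.6514 w 0.347 F [-0.5 -0.5 -2.8] down [ 0.004 -0.023 -1.   ]
tool delta cm [ 0.44  5.9  -0.05]
turn about world z deg -0.48 => about tool y 0.48
```

Request:
drive_tool:
  targets:
    - [0.4, 2, 0, 0.5, -1]
    - [0, 2, 0, 0, -1]
    - [0, 1.4, 0, 0, -1]
    - [0, 0, 0, 0, -1]

```text
time_s: 15.65
tcp_pos: [0.5854, 0.0659, 0.2234]
ee_rot: [-0.698, 0.715, 0.029, -0.028]
ft_force: [-0.3, 0.2, -1.9]
gripper_width: 0.34
```

```bash
python3 g.py .5869 .0668 .2202 1.643;  python3 - <<'E'
from h import *
for c in("top","side"):
    im=viewer.camera(c); cv2.imwrite(f"pics/{c}8.png",im)
im=cv2.imread("pics/side8.png");z=cv2.resize(im[100:220,190:310],None,fx=4.8,fy=4.8,interpolation=cv2.INTER_CUBIC)
cv2.imwrite("pics/z18.png",np.clip((z/255.)**.6*255,0,255).astype('uint8'))
im=cv2.imread("pics/top8.png");z=cv2.resize(im[80:220,190:320],None,fx=4.2,fy=4.2,interpolation=cv2.INTER_CUBIC)
cv2.imwrite("pics/z19.png",np.clip((z/255.)**.6*255,0,255).astype('uint8'))
E
```

```text
t 15.65 tcp [0.5854 0.0659 0.2234] head 1.6506 w 0.34 F [-0.3  0.2 -1.9] down [ 0.002 -0.023 -1.   ]
tool delta cm [0.16 0.32 0.08]
turn about world z deg -0.44 => about tool y 0.44
```

View pics/z18.png

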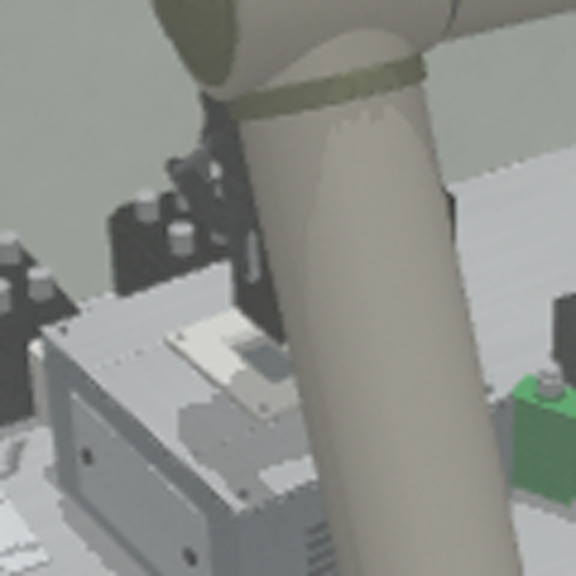

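View pics/z19.png

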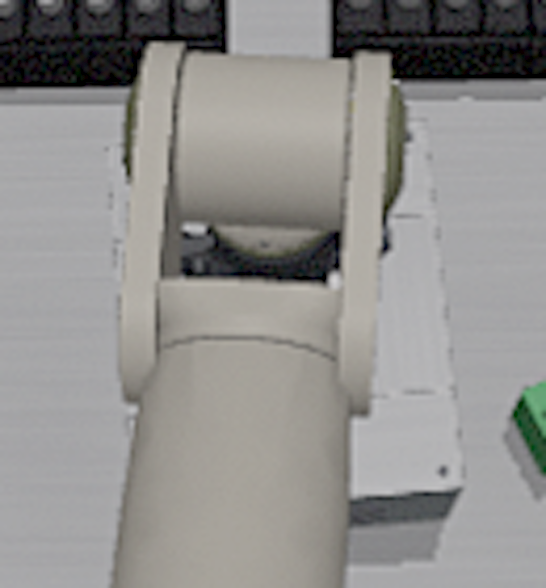

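```bash
python3 - <<'E'
from h import *
np.set_printoptions(precision=1,suppress=True)
zb=.2234-.0442
P=np.array([[28,15,4],[-28,15,4],[25,12,0],[-25,12,0],[28,15,60]])/1e3; P[:,2]+=zb
# bottle below TCP shifts by tilt: down dir*(~.03)
for dx,dy in ((0,0),(.003,0),(0,.003)):
  print(dx,dy,((proj("side",T([.5854+dx,.0659+dy,.08],P))-[189.6,99.6])*4.8).tolist())
im=cv2.imread("pics/side8.png");z=cv2.resize(im[140:180,225:265],None,fx=14,fy=14,interpolation=cv2.INTER_CUBIC)
cv2.imwrite("pics/z20.png",(np.clip(z/255.*2,0,1)**.5*255).astype('uint8'))
E
```

```text
0 0 [[234.61379671037278, 307.8513437421305], [279.8944401869871, 344.1379891060763], [240.9622240893916, 313.2349250979578], [281.37877025745195, 345.63010554541967], [230.32393269800608, 237.5004554273803]]
0.003 0 [[232.5511776834564, 305.8486508976533], [277.71881462327616, 342.0361559056434], [238.89331314276336, 311.2271724051592], [279.2092264449852, 343.53406768076877], [228.2231762475043, 235.551800038086]]
0 0.003 [[230.74577565320772, 309.12379280992633], [275.9675173180132, 345.47045080430604], [237.1033644665241, 314.51014100477295], [277.46771632786823, 346.95876333410143], [226.36950585749221, 238.74432804511537]]
```

View pics/z20.png

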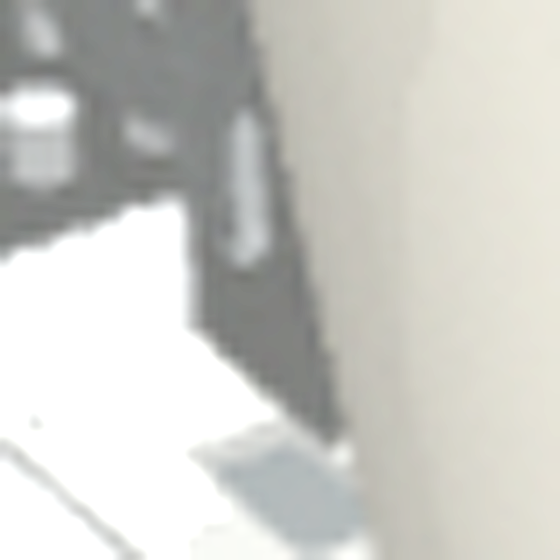

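Request:
drive_tool:
  targets:
    - [0.1, 0.6, 0.1, 0.4, -1]
    - [0, 0.6, 0, 0, -1]
    - [0, 0.5, 0, 0, -1]
    - [0, 0, 0, 0, -1]

```text
time_s: 16.15
tcp_pos: [0.588, 0.066, 0.2097]
ee_rot: [-0.698, 0.715, 0.029, -0.022]
ft_force: [0.3, -0.3, -2.1]
gripper_width: 0.346
```

```bash
python3 g.py .5867 .0672 .2002 1.643
```

```text
t 16.15 tcp [0.588  0.066  0.2097] head 1.6427 w 0.346 F [ 0.3 -0.3 -2.1] down [ 0.01  -0.024 -1.   ]
tool delta cm [-0.13  0.94  0.15]
turn about world z deg 0.02 => about tool y -0.02
```

Request:
drive_tool:
  targets:
    - [-0.1, 0.4, 0.1, 0, -1]
    - [-0.1, 0.4, 0, 0, -1]
    - [0, 0, 0, 0, -1]

```text
time_s: 16.45
tcp_pos: [0.5859, 0.0668, 0.2011]
ee_rot: [-0.698, 0.715, 0.029, -0.022]
ft_force: [0.7, 1.2, -1.6]
gripper_width: 0.345
```

```bash
python3 g.py .5867 .0672 .1952 1.643
```

```text
t 16.45 tcp [0.5859 0.0668 0.2011] head 1.643 w 0.345 F [ 0.7  1.2 -1.6] down [ 0.01  -0.024 -1.   ]
tool delta cm [0.08 0.59 0.05]
turn about world z deg 0.0 => about tool y -0.0
```

Base is now at about frame level (~157 mm). Continue in small steps.

Request:
drive_tool:
  targets:
    - [0.05, 0.3, 0.05, 0, -1]
    - [0, 0.3, 0, 0, -1]
    - [0, 0, 0, 0, -1]

```text
time_s: 16.75
tcp_pos: [0.5865, 0.0673, 0.1947]
ee_rot: [-0.698, 0.715, 0.029, -0.022]
ft_force: [-0.2, 0.7, -1.8]
gripper_width: 0.342
```

```bash
python3 g.py .5867 .0672 .1902 1.643
```

```text
t 16.75 tcp [0.5865 0.0673 0.1947] head 1.6431 w 0.342 F [-0.2  0.7 -1.8] down [ 0.011 -0.024 -1.   ]
tool delta cm [0.02 0.45 0.  ]
turn about world z deg -0.01 => about tool y 0.01
```

Request:
drive_tool:
  targets:
    - [0, 0.3, 0, 0, -1]
    - [0, 0, 0, 0, -1]

```text
time_s: 16.95
tcp_pos: [0.5868, 0.0672, 0.1916]
ee_rot: [-0.698, 0.715, 0.029, -0.022]
ft_force: [0.0, 0.1, -1.9]
gripper_width: 0.342
```

Request:
drive_tool:
  targets:
    - [0, 0.3, 0, 0, -1]
    - [0, 0, 0, 0, -1]

```text
time_s: 17.15
tcp_pos: [0.587, 0.0676, 0.1888]
ee_rot: [-0.698, 0.715, 0.03, -0.022]
ft_force: [-0.2, 0.3, -2.0]
gripper_width: 0.344
```

```bash
python3 g.py .5867 .0672 .1802 1.643;python3 -c "
from cell import robot;print(robot.sense()['wrist_torque'])"
```

```text
t 17.15 tcp [0.587  0.0676 0.1888] head 1.6431 w 0.344 F [-0.2  0.3 -2. ] down [ 0.012 -0.023 -1.   ]
tool delta cm [-0.04  0.86 -0.01]
turn about world z deg -0.0 => about tool y 0.0
[ 0.19711852  0.10425369 -0.0264855 ]
```

Request:
drive_tool:
  targets:
    - [0, 0.3, 0, 0, -1]
    - [0, 0.2, 0, 0, -1]
    - [0, 0, 0, 0, -1]

```text
time_s: 17.45
tcp_pos: [0.587, 0.0676, 0.1833]
ee_rot: [-0.698, 0.715, 0.03, -0.022]
ft_force: [0.4, 0.5, -1.7]
gripper_width: 0.343
```

Request:
drive_tool:
  targets:
    - [0, 0.3, 0, 0, -1]
    - [0, 0.2, 0, 0, -1]
    - [0, 0, 0, 0, -1]

```text
time_s: 17.75
tcp_pos: [0.587, 0.0675, 0.1778]
ee_rot: [-0.698, 0.715, 0.03, -0.022]
ft_force: [0.3, 1.8, -1.9]
gripper_width: 0.342
```

```bash
python3 g.py .5867 .0672 .172 1.643
```

```text
t 17.75 tcp [0.587  0.0675 0.1778] head 1.6432 w 0.342 F [ 0.3  1.8 -1.9] down [ 0.012 -0.023 -1.   ]
tool delta cm [-0.04  0.58 -0.01]
turn about world z deg -0.01 => about tool y 0.01
```

Request:
drive_tool:
  targets:
    - [0, 0.3, 0.03, 0, -1]
    - [0, 0.2, 0, 0, -1]
    - [0, 0, 0, 0, -1]
    - [0, 0, 0, 0, -1]

```text
time_s: 18.15
tcp_pos: [0.5871, 0.0675, 0.1722]
ee_rot: [-0.698, 0.715, 0.03, -0.022]
ft_force: [0.3, 1.1, -1.2]
gripper_width: 0.346
```

```bash
python3 g.py .5867 .0672 .172 1.643;python3 - <<'E'
from h import *
for c in("top","side"):
    im=viewer.camera(c); cv2.imwrite(f"pics/{c}9.png",im)
im=cv2.imread("pics/side9.png");z=cv2.resize(im[100:240,130:310],None,fx=4.2,fy=4.2,interpolation=cv2.INTER_CUBIC)
cv2.imwrite("pics/z21.png",np.clip((z/255.)**.6*255,0,255).astype('uint8'))
from cell import robot
for k in range(3):
    s=robot.sense(); print(s['ft_force'].round(2),s['wrist_torque'].round(2),np.abs(s['joint_vel']).max().round(4))
    viewer.camera("side")
E
```

```text
t 18.15 tcp [0.5871 0.0675 0.1722] head 1.6431 w 0.346 F [ 0.3  1.1 -1.2] down [ 0.012 -0.023 -1.   ]
tool delta cm [-0.05  0.02 -0.02]
turn about world z deg -0.0 => about tool y 0.0
[ 0.27  0.73 -1.65] [ 0.13 -0.09 -0.01] 0.0013
[-0.35  0.63 -1.49] [ 0.15 -0.12 -0.03] 0.0015
[ 0.01  0.97 -1.91] [ 0.13 -0.07 -0.03] 0.0012
```

View pics/z21.png

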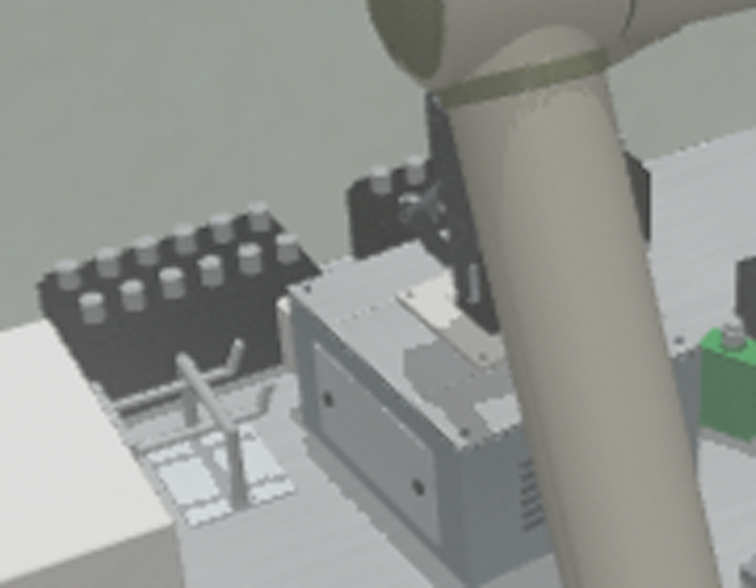

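```bash
python3 -c "
from cell import robot
print(robot.sign_off()); s=robot.sense(); print(s['time_s'],s['tcp_pos'],s['ft_force'],s['gripper_width'])"
```

```text
the job is handed in; nothing more can be done
None
the job is handed in; nothing more can be done
```

The job is handed in at about 18.4 s on the robot's clock. `sign_off` gives no verdict, so the result below rests on my own last checks.

**What I did**
- I lifted the cover by its handle bar and brought it in from the outer side of the hook. I lowered the bar onto both prongs and let go.
- I gripped the black flat bottle, the middle one at about (0.460, -0.212). The three green look-alikes were left alone.
- I turned it to the coder's angle and lowered it through the window.

**Last checks**
- **Bottle depth:** the underside is about 28 mm below the frame top, worked out from the tool height and the height at the grasp.
- **Bottle position:** the tool centre is within about 1 mm of the fitted window centre, and the tool is about 0.026 rad off vertical. The bottle's own offset and tilt inside the window were not measured, because the arm hid it.
- **Forces:** the gripper holds at 29 mm opening. The wrist shows about 1 N sideways and 1.5–1.9 N of weight. It read about 2 N with the bottle hanging free, so little is pressing on the frame.
- **Cover:** the last side picture shows it hanging level across both prongs, clear of the gripper.
- **Other items:** I saw no disturbance to the bystanders in the pictures, but I did not measure their positions again at the end.

**Disagreements**
- The networks put the window centre about 6 mm farther out in x than my corner fit. I trusted the fit, and the bottle went in with almost no contact.
- The network never marked the true flat bottle in the first top picture, only the green ones, so I fitted its outline by hand.

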